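# Put the red pattern away: press it home in its tray

### The job

Take the red-gripped metal pattern from the sloping stand and put it away in the red tray: lay it in and press it down past the tray's spring catches until it lies flat on the tray floor, then let go. Do not drop it, and leave the blue pattern, the mallet and the glue jar where they are.

Things in the scene. Friction and masses are not known exactly. Their poses are not given: they have to be found in the camera images.
- red_pattern: loose grey painted metal plate 100 x 150 x 8 mm (x, y, z), about 0.25 kg, with a solid red bar grip along its middle, 18 mm in x, 110 mm in y, 48 mm tall (its top is 56 mm above the underside). Origin: centre of the plate's underside; z: plate normal, on the grip's side. Starts on the stand, tilted 35 deg. Fits the tray either way round (half turn about z)
- stand_rest (a point): middle of the fixed wooden stand's sloping board (190 mm wide, 35 deg, falling towards the stand's -x), where the pattern's underside lies. 51 mm down the slope a lip 14 mm high holds the plate; 75 mm up it a back board 75 mm tall, square to the slope, overhangs the plate, so reach the grip square to the slope. Axes: x level towards the high end, y along the width, z up
- red_tray: fixed shallow tray with red rim, outer 140 x 182 mm (x, y), rim 36 mm high. Origin: centre of its underside on the bench; x along its short side, y along its long side. Its pocket is 104 x 154 mm (2 mm play all round a pattern), with the top 6 mm of the rim bevelled outward at 45 deg to 116 x 166 mm
- red_tray_floor (a point): centre of the red tray's pocket floor, 10 mm above the bench, tray's axes. A sprung steel roller (70 mm long) stands 4.5 mm out of each long wall, 12 mm above the floor: a laid-in pattern rests on both with its underside about 18 mm above the floor; pushed down with 12 to 20 N and kept level (by its held grip) it snaps past both and stays down; pushed loosely one side may go first
- blue_tray: the same tray with blue rim, for another pattern; to stay empty. Trays may stand in either order. Origin: centre of its underside
- blue_pattern: the same plate with a blue grip, loose, lying flat on the bench; leave alone. Origin: centre of its underside
- mallet: wooden mallet lying on the bench, head 68 mm diameter 90 mm long, handle 200 mm; leave alone. Origin: under the head, on the bench
- glue_jar: yellow-labelled jar with green cap, 90 mm diameter, 100 mm tall, standing on the bench; leave alone. Origin: centre of its underside
Not all that is in view belongs to the job. What is shaped like the red_pattern but orange or yellow is not meant. Leave any green look-alike of the red_tray alone.

How it is judged (in metres and radians):
At the end, for the whole second after the job is handed in: The red pattern lies at rest in the red tray, grip up, its underside within 2.5 mm of the tray floor, level within 0.03 rad, centred within 6 mm and in line with the pocket within 0.08 rad (z of red_pattern in the frame of red_tray_floor between -0.004 and 0.0025 m and horizontal distance between red_pattern and red_tray_floor below 0.006 m and angle between red_pattern's own z axis and vertical below 0.03 rad and angle between the y axis of red_pattern and the y axis of red_tray, either way round below 0.08 rad and linear speed of red_pattern below 0.01 m/s); the robot touches nothing.
It fails at once if the red pattern is dropped (falls free of the fingers faster than 0.45 m/s, about 10 mm of fall, while more than 30 mm above the bench) (height (world z) of red_pattern above 0.03 m and linear speed of red_pattern above 0.45 m/s and contact force between the fingers and red_pattern below 0.05 N).
It fails at once if the blue pattern, the mallet or the glue jar is moved by more than 30 mm (distance of any of blue_pattern, mallet, glue_jar from where it was at the start of the episode above 0.03 m).
It also fails if it takes over 45 s, if anything falls off the work surface, if the arm or the gripper's body presses on something with over 40 N, if the wrist force passes 120 N, or if a joint passes its speed limit or range.

### The arm

A 6-joint arm with a two-finger parallel gripper is mounted at the origin on the work surface. World frame = base frame: x ahead of the robot, y to its left, z up, the work surface at z = 0. Lengths are in m, angles in degrees, forces in N, time in s.
With the tool pointing down it reaches from about 0.35 to 0.95 m from the base axis. Payload 17.4 kg.
Tool frame: the origin (TCP) lies at the very end of the fingers, on their centre line; the grasp point (between the pads) lies arm.tcp_to_grasp behind it (arm.tcp_to_grasp is the distance from the TCP to the grasp point, in m); z points along the fingers, y is the line along which they close (so a half turn about z gives the same grasp; the last joint's range is limited). The gripper opens to 93 mm and grips with 3 to 60 N. Pads are 15 mm wide; open, the fingers measure 128 mm over their backs; the gripper's body (75 mm by 188 mm) begins 65 mm behind the grasp point.
Start: joints at [-65.993, 6.646, 82.598, -0, 90.757, -2.166], TCP at [0.298, -0.606, 0.219] pointing down, gripper open.
Joint ranges: [-162.19, 162.19], [-47.58, 125.68], [4.15, 143.07], [-65.23, 245.23], [0.69, 171.88], [-170.13, 170.13]. Speed limits (degrees/s): [108.29, 108.29, 127.2, 180, 180, 180].

### API

Orientations are given as a 3x3 rotation matrix whose columns are the frame's x, y, z axes.
In Python, from station import status, read_camera, camera_info, arm, outline_of, mark_of gives the robot as it stands. The module is installed in compiled form; this text tells all that it offers.
- The arm moves only by the tool jog_arm, never from a script. Its argument "deltas" is a list of rows, each a list of 3 entries, a list of its own where there are three numbers: the shift along the tool's x, y, z as a fraction of full scale, then the turn, a rotation vector about the tool's x, y, z as a fraction of full scale, then the opening, from -1 (shut) to 1 (fully open). In form: [[[tx, ty, tz], [wx, wy, wz], fingers], ...]. A call has exactly 5 rows; each row is the pose to reach, as a shift and turn from the pose commanded when the call began, along the tool's axes at that moment; what a row does not reach only later rows make up. Full scale, the value 1, is 0.1 m for a shift and 120 degrees for a turn. A row lasts 1/8 s, in which the tool goes at most 62.5 mm and 10.7 degrees, less where a joint would pass 70% of its speed; a pose out of reach is approached as far as the arm can. A call with a number of a shift or a turn outside -1 to 1 is refused whole. A call with a gripper value outside its range is refused whole. The fingers move at their own pace and stop on an object; "squeeze" is the grip in N (left out, the last holds). Time passes only in rows, so rows that repeat a pose let the fingers close, or fill a call up. It gives the time, the measured TCP pose, the force, the opening and the grip force at its end, in the units of the state.
- status.sense(): the state, without advancing time (a new reading comes with each control period).
- read_camera(name): name is "side" or "top"; returns the picture (400x640x3 uint8, blue, green, red); there is no depth.
- camera_info(name): a dict with "fx", "fy", "cx", "cy" (pixels), "world_to_cam" (4x4, takes a point from world to camera coordinates). Camera axes: x right, y up, looking along -z (the intrinsics and any distortion apply to the point x, -y, -z); pixel columns grow to the right and rows downward; lengths in m; the calibration is good to about 2 mm. A picture is of the moment at which its call begins. camera_info takes no time and is no camera call.
- arm.hand_in(): hands the job in; it is judged then, once.
Trained networks look in the newest picture that a camera, given by its name, has taken for a name from the list of things; names that differ only in an ending like _2 or _b are one class to them, and where a whole thing is asked for, a point or a joint stands for the part that bears it (a point fixed in the world has none). Each returns a list of dicts, best first, with "conf" (0 to 1); they miss things now and then, are a little off and sometimes report something else, mostly with a low value. They report only what shows in the picture. A call takes as long as a camera call. They do not tell look-alikes from the thing itself.
- outline_of(camera, name): "region" (400x640 bool, what is visible of it) and "location" ([column, row] in pixels, amid what is visible of it).
- mark_of(camera, name): "location" ([column, row] in pixels: a listed point, or the origin of a listed thing).
The state is a dict: "time": time; "joint_pos": joint angles; "dq": joint speeds; "tau": joint torques, N m; "tcp_pos": TCP position; "orientation": TCP orientation; "wrist_force": force on the tool from outside, world axes, zero at the start; "ft_torque": the same for the moment, N m; "grip_width": finger opening in m; "grasp_force": force on a finger pad.
Only numpy, scipy, OpenCV 4.12 (cv2) and the standard library are available. Lean on these libraries where they do the work, as an engineer would, in place of code of your own. Each camera call takes 0.05 s, during which the arm holds its last target. There are 200 camera calls.

## Working session

There is one attempt and no reset: what is moved stays moved. The work goes in short steps, Python scripts to look and compute and a tool call to move; the robot and the scene stay as the last step left them, time stands still between calls to the robot, and variables do not carry over. Pictures are saved under pics/ and viewed, at most 10 in all, crops included, and the job is handed in when it is done.

Besides the shell and the picture viewer there is one more tool, called after "Request:" as name(argument=value, ...), one argument or row to a line, values as JSON. jog_arm: Moves the arm, as the interface text tells. Its arguments: {"type":"object","properties":{"deltas":{"type":"array","items":{"type":"array"}},"squeeze":{"type":"number"}},"required":["deltas"]}

```bash
mkdir -p pics; cat > h.py <<'E'
import numpy as np, cv2
from station import status, read_camera, camera_info, arm, outline_of, mark_of
def proj(cam,P):
    c=camera_info(cam);W=np.array(c["world_to_cam"]);p=(W[:3,:3]@np.atleast_2d(P).T).T+W[:3,3]
    return np.c_[c["cx"]+c["fx"]*p[:,0]/-p[:,2], c["cy"]-c["fy"]*p[:,1]/-p[:,2]]
def ray(cam,uv):
    c=camera_info(cam);W=np.array(c["world_to_cam"]);R=W[:3,:3]
    d=np.array([(uv[0]-c["cx"])/c["fx"],-(uv[1]-c["cy"])/c["fy"],-1]);return -R.T@W[:3,3],R.T@d
def atz(cam,uv,z):
    o,d=ray(cam,uv);return o+d*(z-o[2])/d[2]
E
python3 - <<'E'
from h import *
for c in("side","top"):
    cv2.imwrite(f"pics/{c}0.png",read_camera(c)); i=camera_info(c); print(c,{k:v for k,v in i.items() if k!="world_to_cam"},ray(c,(320,200)))
    for n in("red_pattern","stand_rest","red_tray","red_tray_floor","blue_tray","blue_pattern","mallet","glue_jar"):
        print(c,n,[(np.round(d["location"],1).tolist(),round(d["conf"],2)) for d in mark_of(c,n)][:4])
print(status.sense())
E
```

```text
side {'fx': 395.1935154624435, 'fy': 395.1935154624435, 'cx': 311.40843393991383, 'cy': 199.69711417264253} (array([0.1267185 , 0.90342608, 0.94701849]), array([ 0.30387407, -0.62573659, -0.71874021]))
side red_pattern [([272.5, 242.8], 0.75), ([225.0, 308.3], 0.7), ([364.1, 138.4], 0.64), ([358.1, 214.5], 0.57)]
side stand_rest []
side red_tray [([425.4, 159.8], 0.9), ([365.0, 137.5], 0.77)]
side red_tray_floor [([365.0, 139.6], 0.86), ([426.8, 157.7], 0.63)]
side blue_tray [([328.3, 174.8], 0.57), ([289.7, 138.5], 0.33)]
side blue_pattern [([290.3, 140.2], 0.95)]
side mallet [([243.4, 189.0], 0.97)]
side glue_jar [([266.3, 168.6], 0.69)]
top {'fx': 476.77159987612265, 'fy': 476.77159987612265, 'cx': 312.42360227228517, 'cy': 193.87994269657764} (array([0.2235004 , 0.1214397 , 1.59978952]), array([ 0.18634087, -0.02166836, -0.98245858]))
top red_pattern [([170.1, 196.3], 0.86), ([311.6, 245.2], 0.78), ([242.8, 188.8], 0.69)]
top stand_rest [([242.2, 188.1], 0.57)]
top red_tray [([428.0, 199.8], 0.84), ([433.0, 270.6], 0.73)]
top red_tray_floor [([431.1, 204.1], 0.91), ([439.6, 272.2
[... 266 characters left out ...]

        9.07565164e+01, -2.16466179e+00]), 'dq': array([-0.04331441, -0.00046379,  0.00492293, -0.09948309,  0.0277678 ,
        0.0154058 ]), 'tau': array([-4.88800157e-03, -7.21016335e+01, -6.22778893e+01,  7.77373323e-02,
        1.80167332e-02,  4.17460387e-05]), 'tcp_pos': array([ 0.29773904, -0.60579452,  0.21865332]), 'orientation': array([[ 8.97470658e-01,  4.41074162e-01,  2.57838337e-05],
       [ 4.41074162e-01, -8.97470659e-01,  7.33356724e-06],
       [ 2.63748812e-05,  4.79092142e-06, -1.00000000e+00]]), 'wrist_force': array([0.34408861, 0.14425003, 0.78240179]), 'ft_torque': array([-0.04093349, -0.01132813, -0.01873661]), 'grasp_force': 0.0, 'grip_width': 0.09293186336683565}
```

View pics/side0.png

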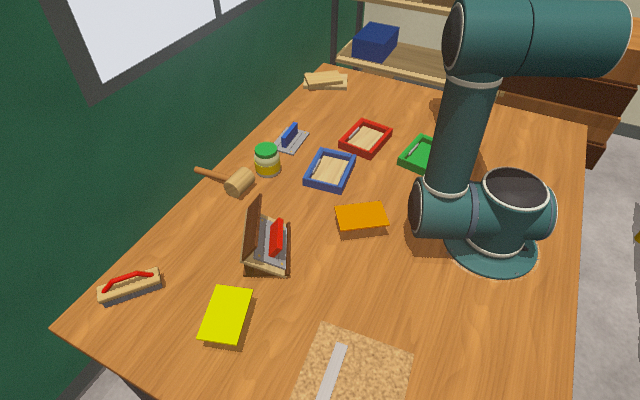

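View pics/top0.png

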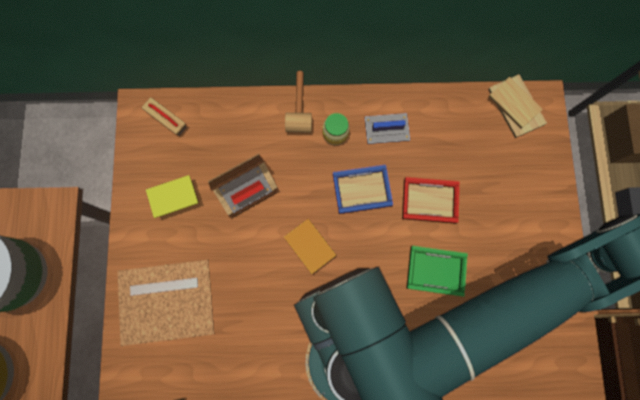

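Side: the red pattern sits on the stand at (275,238), the red tray at (366,138), and the green tray is a decoy. Top: the red grip is at (247,191) and the red tray at (431,201). Next I fit poses to the colour masks.

```bash
cat > fit.py <<'E'
from h import *
from scipy.optimize import minimize
from scipy.spatial.transform import Rotation as Ro
import itertools
S=4
def redmask(img,win):
    b,g,r=[img[...,i].astype(int) for i in range(3)]
    m=((r>1.9*g)&(r>1.9*b)&(r>60)).astype(np.uint8); w=np.zeros_like(m); u0,v0,u1,v1=win; w[v0:v1,u0:u1]=m[v0:v1,u0:u1]
    n,l,s,_=cv2.connectedComponentsWithStats(w,connectivity=8); 
    for i in range(1,n):
        if s[i,4]<12: w[l==i]=0
    return w
def hull(p): return cv2.convexHull(np.float32(p)).reshape(-1,2)
def mhull(m):
    ys,xs=np.nonzero(m); return hull(np.concatenate([np.c_[xs+a,ys+b] for a in(-.4,.4) for b in(-.4,.4)]))
def iou(a,b):
    A,B=cv2.contourArea(a),cv2.contourArea(b); I=cv2.intersectConvexConvex(a,b)[0]; return I/(A+B-I)
def box(x,y,z0,z1): return np.array([(a,b,c) for a in(-x/2,x/2) for b in(-y/2,y/2) for c in(z0,z1)])
def fit(pts_of,x0,masks,step):
    hs={c:mhull(m) for c,m in masks.items()}
    f=lambda x:-sum(iou(hs[c],hull(proj(c,pts_of(x)))) for c in hs)
    best=min((minimize(f,np.array(x0)+d,method="Nelder-Mead",options=dict(initial_simplex=np.vstack([x0+d]+[x0+d+s for s in np.diag(step)]),maxiter=2000,xatol=1e-5,fatol=1e-6)) for d in [np.zeros(len(x0)),.5*np.array(step),-.5*np.array(step)]),key=lambda r:r.fun)
    return best.x,[round(iou(hs[c],hull(proj(c,pts_of(best.x)))),3) for c in hs]
tray=lambda x: box(.14,.182,0,.036)@Ro.from_euler("z",x[2]).as_matrix().T+[x[0],x[1],0]
# stand frame: x towards high end; plate normal leans to -x
def Rp(yaw,t=np.radians(35)): return (Ro.from_euler("z",yaw)*Ro.from_euler("y",-t)).as_matrix()
grip=lambda x: box(.018,.11,.008,.056)@Rp(x[3]).T+x[:3]
E
cat > a.py <<'E'
from fit import *
im={c:read_camera(c) for c in("side","top")}
mt={"side":redmask(im["side"],(330,112,400,162)),"top":redmask(im["top"],(395,170,468,230))}
mg={"side":redmask(im["side"],(255,205,300,270)),"top":redmask(im["top"],(222,172,275,210))}
x0=np.r_[atz("top",(431,201),.02)[:2],np.pi/2]; print("tray0",x0, mt["side"].sum(),mt["top"].sum())
xt,s=fit(tray,x0,mt,[.02,.02,.1]); print("tray",xt.round(4),s)
g=atz("top",(247,191),.1); d=atz("top",(262,160),.1)-atz("top",(232,215),.1); 
for y in (np.radians(10),np.radians(30),np.radians(50)):
    xg,s=fit(grip,np.r_[g-[0,0,.03],y],mg,[.02,.02,.02,.2]); print("grip",xg.round(4),np.degrees(xg[3]),s)
for c in im:
    for m,pts,h in((mt,box(.14,.182,0,.036),0),(mg,0,1)):
        P=proj(c,grip(xg) if h else tray(xt)); hh=hull(P)
        k=6; u,v=(hh.mean(0)).astype(int); w,hg=48,38
        cr=cv2.resize(im[c][v-hg:v+hg,u-w:u+w],None,fx=k,fy=k,interpolation=cv2.INTER_CUBIC)
        def dr(p,col): cv2.polylines(cr,[np.int32((np.array(p)-[u-w,v-hg]+.5)*k)],True,col,1)
        dr(hh,(255,255,0)); 
        if h: dr(hull(proj(c,box(.1,.15,0,.008)@Rp(xg[3]).T+xg[:3])),(0,255,0))
        im[c+str(h)+"cr"]=0; cv2.imwrite(f"/tmp/{c}{h}.png",cr)
        
    im={k:v for k,v in im.items()} 
E
sed -i 's/^        im\[c+str.*cr); *$//; s/^        im\[c+str(h)+"cr"\]=0; /        /; /im={k:v/d' a.py
cat >> a.py <<'E'
t=[[cv2.imread(f"/tmp/{c}{h}.png") for h in(0,1)] for c in("side","top")]
o=cv2.vconcat([cv2.hconcat(r) for r in t]); cv2.imwrite("pics/fit.png",cv2.resize(o,(756,600)))
E
python3 a.py; python3 -c "
from station import arm;print(arm.tcp_to_grasp)"
```

```text
tray0 [ 0.51183194 -0.28761691  1.57079633] 887 959
tray [ 0.515  -0.2854  1.7867] [0.739, 0.704]
grip [0.561  0.3352 0.0448 0.4985] 28.563301869463455 [0.979, 0.948]
0.0188Traceback (most recent call last):
  File "a.py", line 9, in <module>
    xg,s=fit(grip,np.r_[g-[0,0,.03],y],mg,[.02,.02,.02,.2]); print("grip",xg.round(4),np.degrees(xg[3]),s)
         ~~~^^^^^^^^^^^^^^^^^^^^^^^^^^^^^^^^^^^^^^^^^^^^^^^
  File "fit.py", line 22, in fit
    best=min((minimize(f,np.array(x0)+d,method="Nelder-Mead",options=dict(initial_simplex=np.vstack([x0+d]+[x0+d+s for s in np.diag(step)]),maxiter=2000,xatol=1e-5,fatol=1e-6)) for d in [np.zeros(len(x0)),.5*np.array(step),-.5*np.array(step)]),key=lambda r:r.fun)
  File "fit.py", line 22, in <genexpr>
    best=min((minimize(f,np.array(x0)+d,method="Nelder-Mead",options=dict(initial_simplex=np.vstack([x0+d]+[x0+d+s for s in np.diag(step)]),maxiter=2000,xatol=1e-5,fatol=1e-6)) for d in [np.zeros(len(x0)),.5*np.array(step),-.5*np.array(step)]),key=lambda r:r.fun)
              ~~~~~~~~^^^^^^^^^^^^^^^^^^^^^^^^^^^^^^^^^^^^^^^^^^^^^^^^^^^^^^^^^^^^^^^^^^^^^^^^^^^^^^^^^^^^^^^^^^^^^^^^^^^^^^^^^^^^^^^^^^^^^^^^^^^^^^^^^^^^^^^^^^^^^^^^^^^^^^^^^^
    res = _minimize_neldermead(fun, x0, args, callback, bounds=bounds,
                               **options)
    fxr = func(xr)
    fx = function(np.copy(x), *(wrapper_args + args))
  File "fit.py", line 21, in <lambda>
    f=lambda x:-sum(iou(hs[c],hull(proj(c,pts_of(x)))) for c in hs)
                ~~~^^^^^^^^^^^^^^^^^^^^^^^^^^^^^^^^^^^^^^^^^^^^^^^^
  File "fit.py", line 21, in <genexpr>
    f=lambda x:-sum(iou(hs[c],hull(proj(c,pts_of(x)))) for c in hs)
                                   ~~~~^^^^^^^^^^^^^
  File "h.py", line 4, in proj
    c=camera_info(cam);W=np.array(c["world_to_cam"]);p=(W[:3,:3]@np.atleast_2d(P).T).T+W[:3,3]
ValueError: time passes only in moves, steps and waits
```

```bash
sed -i 's/^def proj/import functools\n_ci=camera_info\n@functools.cache\ndef camera_info(n): return _ci(n)\ndef proj/' h.py
sed -i 's/^    return w$/    l,n2=None,0\n    n,l,s,_=cv2.connectedComponentsWithStats(w,connectivity=8)\n    return (l==1+s[1:,4].argmax()).astype(np.uint8)/; /l,n2=None/d; s/r>1.9\*g/r>2.2*g/' fit.py
sed -i 's/^x0=.*/&\nfor k,m in mt.items(): print(k,cv2.boundingRect(m))/; s/(np.radians(10),np.radians(30),np.radians(50))/(.4,.6)/' a.py
python3 a.py
```

```text
Traceback (most recent call last):
  File "a.py", line 5, in <module>
    x0=np.r_[atz("top",(431,201),.02)[:2],np.pi/2]; print("tray0",x0, mt["side"].sum(),mt["top"].sum())
                                                                      ^^^^^^^^^^^^^^
AttributeError: 'NoneType' object has no attribute 'sum'
```

```bash
sed -i 's/^def hull/    n,l,s,_=cv2.connectedComponentsWithStats(w,connectivity=8)\n    return (l==1+s[1:,4].argmax()).astype(np.uint8)\n&/' fit.py
python3 a.py
```

```text
tray0 [ 0.51183194 -0.28761691  1.57079633] 856 828
side (338, 118, 55, 42)
top (403, 177, 57, 46)
tray [ 0.5158 -0.2857  1.7942] [0.741, 0.698]
grip [0.5618 0.3345 0.043  0.4967] 28.45634057303327 [0.937, 0.926]
grip [0.5618 0.3345 0.043  0.4966] 28.454139911121647 [0.937, 0.926]
```

View pics/fit.png

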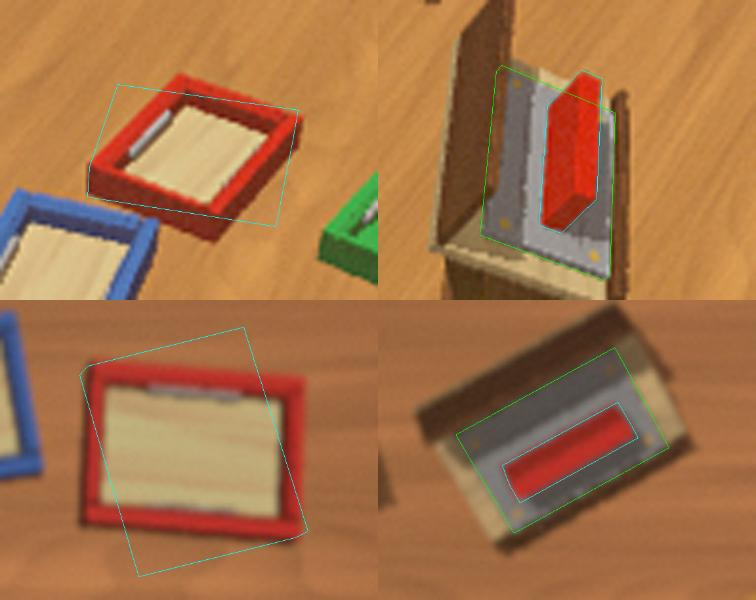

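```bash
sed -i 's/r>2.2\*g/r>1.9*g/' fit.py; sed -i 's/,np.pi\/2\]/,0.]/' a.py
sed -i 's/,(0,255,0))/,(0,255,0))\n        else: dr(proj(c,tray(xt)[[1,3,7,5]]),(0,255,0))/' a.py
python3 a.py
```

```text
tray0 [ 0.51183194 -0.28761691  0.        ] 888 959
side (338, 117, 55, 43)
top (403, 177, 57, 47)
tray [ 0.5152 -0.2869 -0.102 ] [0.957, 0.972]
grip [0.561  0.3352 0.0448 0.4985] 28.56329409084813 [0.98, 0.949]
grip [0.561  0.3352 0.0448 0.4985] 28.563309861370588 [0.98, 0.949]
```

View pics/fit.png

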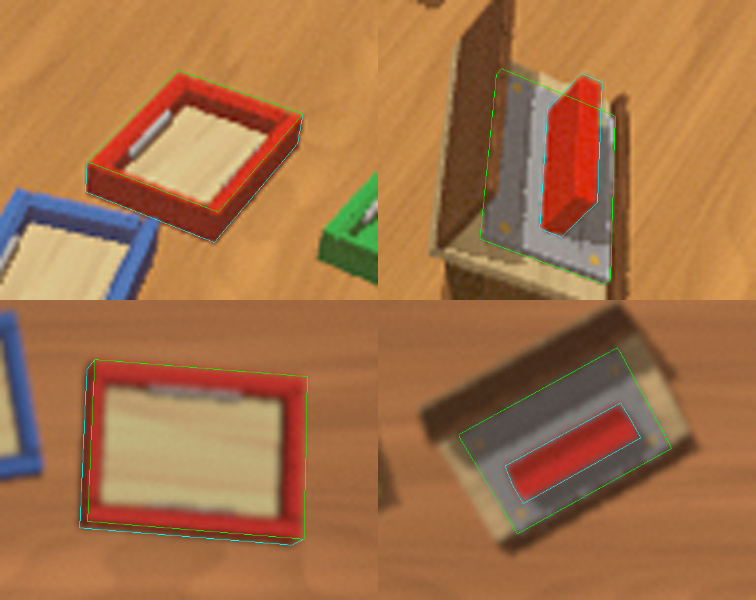

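```bash
cat > plan.py <<'E'
from fit import *
from scipy.spatial.transform import Slerp
XT=np.array([.5152,-.2869,-.102]); XG=np.array([.561,.3352,.0448,.4985])
RG=Rp(XG[3]); n=RG[:,2]
def graspR(): y=RG[:,0]; z=-n; return np.c_[np.cross(y,z),y,z]
def downR(a): y=np.array([np.cos(a),np.sin(a),0]); z=np.array([0,0,-1.]); return np.c_[np.cross(y,z),y,z]
def plan(pt,Rt,nd=2,p=None,R=None,N=None):
    s=status.sense()
    if p is None: p,R=s["tcp_pos"],s["orientation"]
    p=np.array(p);R=np.array(R);p0,R0=p,R
    N=N or 1
    while 1:
        p,R=p0,R0;out=[];ok=True;sl=Slerp([0,1],Ro.from_matrix([R0,Rt]))
        for i in range(1,N+1):
            q=p0+(pt-p0)*i/N; Q=sl(i/N).as_matrix()
            d=np.round(R.T@(q-p)/.1,nd); w=np.round(np.degrees(Ro.from_matrix(R.T@Q).as_rotvec())/120,nd+1)
            ok&=bool(abs(d).max()<=1 and np.linalg.norm(w)<.4); out.append((d.tolist(),w.tolist())); p=p+R@d*.1; R=R@Ro.from_rotvec(np.radians(w*120)).as_matrix()
        if ok: break
        N+=1
    for o in out: print(o)
    print("t",s["time"],"end err mm",((p-pt)*1e3).round(2),"deg",np.degrees((Ro.from_matrix(Rt.T@R)).magnitude()).round(2))
    return p,R
E
python3 - <<'E'
from plan import *
plan(XG[:3]+n*.13,graspR())
im={c:read_camera(c) for c in("side","top")}
W={"side":(330,112,400,162),"top":(395,170,468,230)}
for c in im: print(c,fit(tray,XT,{c:redmask(im[c],W[c])},[.01,.01,.1]))
E
```

```text
([0.58, -0.73, 0.07], [-0.022, 0.023, -0.074])
([0.68, -0.63, 0.06], [-0.023, 0.024, -0.075])
([0.76, -0.52, 0.08], [-0.022, 0.023, -0.074])
([0.83, -0.4, 0.09], [-0.023, 0.024, -0.074])
([0.88, -0.27, 0.12], [-0.022, 0.023, -0.075])
([0.91, -0.14, 0.15], [-0.023, 0.023, -0.074])
([0.91, -0.0, 0.2], [-0.022, 0.024, -0.075])
([0.89, 0.12, 0.24], [-0.023, 0.023, -0.074])
([0.84, 0.25, 0.29], [-0.022, 0.024, -0.074])
([0.79, 0.36, 0.35], [-0.023, 0.023, -0.075])
t 1.3 end err mm [-0.27  0.43 -0.23] deg 0.04
side (array([ 0.51379583, -0.28557774, -0.11350832]), [0.968])
top (array([ 0.51724071, -0.28744617, -0.09495674]), [0.982])
```

Request:
jog_arm(
  deltas=[
    [[0.12,-0.15,0.01],[-0.004,0.005,-0.015],0.3],
    [[0.23,-0.29,0.03],[-0.009,0.009,-0.03],0.3],
    [[0.35,-0.44,0.04],[-0.013,0.014,-0.044],0.3],
    [[0.46,-0.58,0.06],[-0.018,0.018,-0.059],0.3],
    [[0.58,-0.73,0.07],[-0.022,0.023,-0.074],0.3],
  ],
  squeeze=50,
)

```text
time: 2.02
tcp_pos: [0.3177, -0.5139, 0.2116]
orientation: [[0.816, 0.574, 0.065], [0.576, -0.818, -0.015], [0.045, 0.05, -0.998]]
wrist_force: [0.2, -0.3, 0.4]
grip_width: 0.0607
grasp_force: 0.0
```

Request:
jog_arm(
  deltas=[
    [[0.14,-0.13,0.01],[-0.005,0.005,-0.015],0.3],
    [[0.27,-0.25,0.02],[-0.009,0.01,-0.03],0.3],
    [[0.41,-0.38,0.04],[-0.014,0.014,-0.045],0.3],
    [[0.54,-0.5,0.05],[-0.018,0.019,-0.06],0.3],
    [[0.68,-0.63,0.06],[-0.023,0.024,-0.075],0.3],
  ],
)

```text
time: 2.65
tcp_pos: [0.3377, -0.423, 0.2055]
orientation: [[0.711, 0.69, 0.135], [0.698, -0.716, -0.02], [0.083, 0.108, -0.991]]
wrist_force: [-0.0, -1.1, 0.4]
grip_width: 0.0603
grasp_force: 0.0
```

Request:
jog_arm(
  deltas=[
    [[0.15,-0.1,0.02],[-0.004,0.005,-0.015],0.3],
    [[0.3,-0.21,0.03],[-0.009,0.009,-0.03],0.3],
    [[0.46,-0.31,0.05],[-0.013,0.014,-0.044],0.3],
    [[0.61,-0.42,0.06],[-0.018,0.018,-0.059],0.3],
    [[0.76,-0.52,0.08],[-0.022,0.023,-0.074],0.3],
  ],
)

```text
time: 3.28
tcp_pos: [0.3571, -0.3329, 0.1983]
orientation: [[0.589, 0.783, 0.2], [0.801, -0.599, -0.014], [0.109, 0.169, -0.98]]
wrist_force: [0.1, -0.2, -0.3]
grip_width: 0.0608
grasp_force: 0.0
```

Request:
jog_arm(
  deltas=[
    [[0.17,-0.08,0.02],[-0.005,0.005,-0.015],0.3],
    [[0.33,-0.16,0.04],[-0.009,0.01,-0.03],0.3],
    [[0.5,-0.24,0.05],[-0.014,0.014,-0.044],0.3],
    [[0.66,-0.32,0.07],[-0.018,0.019,-0.059],0.3],
    [[0.83,-0.4,0.09],[-0.023,0.024,-0.074],0.3],
  ],
)

```text
time: 3.9
tcp_pos: [0.3767, -0.2427, 0.1917]
orientation: [[0.45, 0.853, 0.266], [0.884, -0.467, 0.002], [0.126, 0.234, -0.964]]
wrist_force: [-0.4, -0.2, 0.3]
grip_width: 0.0603
grasp_force: 0.0
```

Request:
jog_arm(
  deltas=[
    [[0.18,-0.05,0.02],[-0.004,0.005,-0.015],0.3],
    [[0.35,-0.11,0.05],[-0.009,0.009,-0.03],0.3],
    [[0.53,-0.16,0.07],[-0.013,0.014,-0.045],0.3],
    [[0.7,-0.22,0.1],[-0.018,0.018,-0.06],0.3],
    [[0.88,-0.27,0.12],[-0.022,0.023,-0.075],0.3],
  ],
)

```text
time: 4.53
tcp_pos: [0.3966, -0.1522, 0.1849]
orientation: [[0.298, 0.898, 0.324], [0.946, -0.324, 0.028], [0.131, 0.298, -0.946]]
wrist_force: [0.8, -0.5, 1.1]
grip_width: 0.0604
grasp_force: 0.0
```

Request:
jog_arm(
  deltas=[
    [[0.18,-0.03,0.03],[-0.005,0.005,-0.015],0.3],
    [[0.36,-0.06,0.06],[-0.009,0.009,-0.03],0.3],
    [[0.55,-0.08,0.09],[-0.014,0.014,-0.044],0.3],
    [[0.73,-0.11,0.12],[-0.018,0.018,-0.059],0.3],
    [[0.91,-0.14,0.15],[-0.023,0.023,-0.074],0.3],
  ],
)

```text
time: 5.15
tcp_pos: [0.4161, -0.0612, 0.1785]
orientation: [[0.14, 0.915, 0.379], [0.982, -0.176, 0.063], [0.124, 0.363, -0.923]]
wrist_force: [0.2, -0.7, 0.9]
grip_width: 0.0603
grasp_force: 0.0
```

Request:
jog_arm(
  deltas=[
    [[0.18,0,0.04],[-0.004,0.005,-0.015],0.3],
    [[0.36,0,0.08],[-0.009,0.01,-0.03],0.3],
    [[0.55,0,0.12],[-0.013,0.014,-0.045],0.3],
    [[0.73,0,0.16],[-0.018,0.019,-0.06],0.3],
    [[0.91,0,0.2],[-0.022,0.024,-0.075],0.3],
  ],
)

```text
time: 5.78
tcp_pos: [0.4364, 0.0294, 0.1712]
orientation: [[-0.024, 0.906, 0.424], [0.994, -0.025, 0.108], [0.109, 0.424, -0.899]]
wrist_force: [1.2, 0.2, 0.9]
grip_width: 0.0602
grasp_force: 0.0
```

Request:
jog_arm(
  deltas=[
    [[0.18,0.02,0.05],[-0.005,0.005,-0.015],0.3],
    [[0.36,0.05,0.1],[-0.009,0.009,-0.03],0.3],
    [[0.53,0.07,0.14],[-0.014,0.014,-0.044],0.3],
    [[0.71,0.1,0.19],[-0.018,0.018,-0.059],0.3],
    [[0.89,0.12,0.24],[-0.023,0.023,-0.074],0.3],
  ],
)

```text
time: 6.4
tcp_pos: [0.4555, 0.1202, 0.1645]
orientation: [[-0.183, 0.868, 0.461], [0.98, 0.122, 0.158], [0.081, 0.481, -0.873]]
wrist_force: [0.2, -0.1, 0.4]
grip_width: 0.0606
grasp_force: 0.0
```

Request:
jog_arm(
  deltas=[
    [[0.17,0.05,0.06],[-0.004,0.005,-0.015],0.3],
    [[0.34,0.1,0.12],[-0.009,0.01,-0.03],0.3],
    [[0.5,0.15,0.17],[-0.013,0.014,-0.044],0.3],
    [[0.67,0.2,0.23],[-0.018,0.019,-0.059],0.3],
    [[0.84,0.25,0.29],[-0.022,0.024,-0.074],0.3],
  ],
)

```text
time: 7.02
tcp_pos: [0.4753, 0.2101, 0.158]
orientation: [[-0.337, 0.806, 0.487], [0.941, 0.263, 0.216], [0.046, 0.531, -0.846]]
wrist_force: [-0.2, -0.4, -0.6]
grip_width: 0.0601
grasp_force: 0.0
```

Request:
jog_arm(
  deltas=[
    [[0.2,0.09,0.09],[-0.006,0.006,-0.019],0.3],
    [[0.4,0.18,0.18],[-0.012,0.012,-0.038],0.3],
    [[0.6,0.27,0.27],[-0.018,0.018,-0.057],0.3],
    [[0.79,0.36,0.35],[-0.023,0.023,-0.075],0.3],
    [[0.79,0.36,0.35],[-0.023,0.023,-0.075],0.3],
  ],
)

```text
time: 7.65
tcp_pos: [0.4948, 0.3013, 0.1505]
orientation: [[-0.48, 0.719, 0.503], [0.877, 0.394, 0.275], [-0.001, 0.573, -0.82]]
wrist_force: [-0.5, 0.0, 0.1]
grip_width: 0.0607
grasp_force: 0.0
```

```bash
python3 - <<'E'
from plan import *
p,R=plan(XG[:3]+n*.06,graspR(),3); plan(XG[:3]+n*.019,graspR(),3,p,R)
E
```

```text
([-0.019, 0.004, 0.692], [-0.0004, -0.0005, 0.0012])
t 7.65 end err mm [0.   0.03 0.05] deg 0.01
([-0.0, -0.0, 0.41], [0.0, -0.0, -0.0])
t 7.65 end err mm [0.   0.03 0.05] deg 0.01
```

Request:
jog_arm(
  deltas=[
    [[0,0,0.14],[0,0,0],0.3],
    [[-0.01,0,0.28],[0,0,0],0.3],
    [[-0.01,0,0.42],[0,0,0],0.3],
    [[-0.02,0,0.56],[0,0,0.001],0.3],
    [[-0.02,0,0.69],[0,0,0.001],0.3],
  ],
)

```text
time: 8.28
tcp_pos: [0.5315, 0.3172, 0.0935]
orientation: [[-0.477, 0.72, 0.504], [0.879, 0.39, 0.274], [0.001, 0.573, -0.819]]
wrist_force: [0.5, 0.6, 0.5]
grip_width: 0.0604
grasp_force: 0.0
```

```bash
python3 - <<'E'
from plan import *
s=status.sense(); print(s["time"],s["tcp_pos"],s["wrist_force"],RG.T@(s["tcp_pos"]-XG[:3]))
a=read_camera("side")[170:290,200:340];b=read_camera("top")[140:240,190:310]
cv2.imwrite("pics/pre.png",cv2.hconcat([cv2.resize(a,(400,343),interpolation=2),cv2.resize(b,(400,343),interpolation=2)]))
E
```

```text
8.275 [0.53149224 0.31718291 0.09351972] [0.50027902 0.5603605  0.52713404] [-0.0003415  -0.00171651  0.05971492]
```

View pics/pre.png

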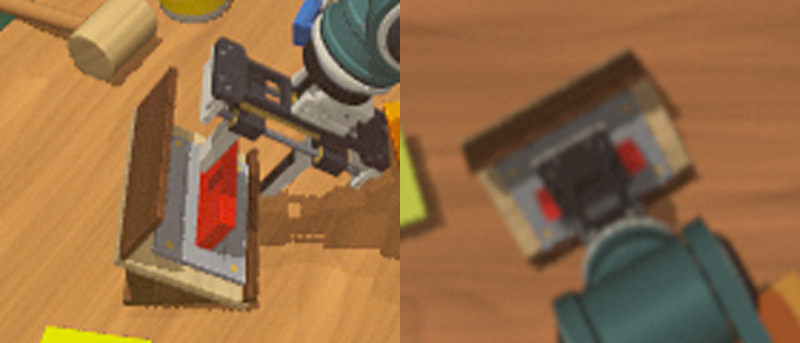

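The open fingers straddle the red grip squarely: side (218,195) in the crop, and centred in the top crop. Nothing touches, so I go down and close.

Request:
jog_arm(
  deltas=[
    [[0,0,0.1],[0,0,0],0.3],
    [[0.01,0,0.2],[0,0,0],0.3],
    [[0.01,0,0.3],[0,0,0],0.3],
    [[0.02,0,0.4],[0,0,0],0.3],
    [[0.02,0,0.4],[0,0,0],0.3],
  ],
)

```text
time: 9.0
tcp_pos: [0.5501, 0.3299, 0.0607]
orientation: [[-0.477, 0.721, 0.503], [0.879, 0.391, 0.274], [0.001, 0.572, -0.82]]
wrist_force: [0.2, -0.2, -0.7]
grip_width: 0.0605
grasp_force: 0.0
```

Request:
jog_arm(
  deltas=[
    [[0,0,0],[0,0,0],-1],
    [[0,0,0],[0,0,0],-1],
    [[0,0,0],[0,0,0],-1],
    [[0,0,0],[0,0,0],-1],
    [[0,0,0],[0,0,0],-1],
  ],
  squeeze=50,
)

```text
time: 9.62
tcp_pos: [0.5507, 0.3302, 0.0627]
orientation: [[-0.477, 0.719, 0.505], [0.879, 0.39, 0.275], [0.001, 0.575, -0.818]]
wrist_force: [1.2, 0.8, -1.3]
grip_width: 0.0177
grasp_force: 50.0
```

```bash
python3 - <<'E'
from plan import *
s=status.sense(); print(RG.T@(s["tcp_pos"]-XG[:3])*1e3, atz("top",(336,128),.1))
p,R=plan(s["tcp_pos"]+n*.1,s["orientation"],2)
plan(np.r_[XT[:2],.13],downR(XT[2]),2,p,R)
E
```

```text
[ 0.93324298  0.4725257  21.23198392] [0.74885662 0.029578   0.1       ]
([-0.0, 0.0, -1.0], [-0.0, 0.0, 0.0])
t 9.625 end err mm [-0.17 -0.06 -0.12] deg 0.0
([-0.88, -0.38, -0.24], [0.047, -0.015, 0.046])
([-0.91, -0.31, -0.17], [0.048, -0.014, 0.046])
([-0.95, -0.24, -0.12], [0.047, -0.015, 0.046])
([-0.97, -0.16, -0.07], [0.047, -0.015, 0.047])
([-0.98, -0.06, -0.03], [0.047, -0.014, 0.046])
([-0.98, 0.03, -0.0], [0.048, -0.015, 0.046])
t 9.625 end err mm [ 0.21 -0.03 -0.24] deg 0.04
```

Request:
jog_arm(
  deltas=[
    [[0,0,-0.1],[0,0,0],-1],
    [[0,0,-0.3],[0,0,0],-1],
    [[0,0,-0.55],[0,0,0],-1],
    [[0,0,-0.8],[0,0,0],-1],
    [[0,0,-1],[0,0,0],-1],
  ],
)

```text
time: 10.25
tcp_pos: [0.499, 0.3021, 0.144]
orientation: [[-0.477, 0.72, 0.503], [0.879, 0.391, 0.274], [0.001, 0.573, -0.819]]
wrist_force: [-0.2, -0.8, -2.4]
grip_width: 0.0178
grasp_force: 50.0
```

Request:
jog_arm(
  deltas=[
    [[-0.18,-0.08,-0.05],[0.009,-0.003,0.009],-1],
    [[-0.35,-0.15,-0.1],[0.019,-0.006,0.018],-1],
    [[-0.53,-0.23,-0.14],[0.028,-0.009,0.028],-1],
    [[-0.7,-0.3,-0.19],[0.038,-0.012,0.037],-1],
    [[-0.88,-0.38,-0.24],[0.047,-0.015,0.046],-1],
  ],
)

```text
time: 10.88
tcp_pos: [0.5019, 0.203, 0.141]
orientation: [[-0.388, 0.809, 0.441], [0.921, 0.327, 0.21], [0.026, 0.488, -0.873]]
wrist_force: [-0.1, -0.3, -2.0]
grip_width: 0.0178
grasp_force: 50.0
```

Request:
jog_arm(
  deltas=[
    [[-0.18,-0.06,-0.03],[0.01,-0.003,0.009],-1],
    [[-0.36,-0.12,-0.07],[0.019,-0.006,0.018],-1],
    [[-0.55,-0.19,-0.1],[0.029,-0.008,0.028],-1],
    [[-0.73,-0.25,-0.14],[0.038,-0.011,0.037],-1],
    [[-0.91,-0.31,-0.17],[0.048,-0.014,0.046],-1],
  ],
)

```text
time: 11.5
tcp_pos: [0.5046, 0.1054, 0.1384]
orientation: [[-0.294, 0.883, 0.366], [0.955, 0.255, 0.153], [0.042, 0.394, -0.918]]
wrist_force: [0.1, 0.3, -2.8]
grip_width: 0.0173
grasp_force: 50.0
```

Request:
jog_arm(
  deltas=[
    [[-0.19,-0.05,-0.02],[0.009,-0.003,0.009],-1],
    [[-0.38,-0.1,-0.05],[0.019,-0.006,0.018],-1],
    [[-0.57,-0.14,-0.07],[0.028,-0.009,0.028],-1],
    [[-0.76,-0.19,-0.1],[0.038,-0.012,0.037],-1],
    [[-0.95,-0.24,-0.12],[0.047,-0.015,0.046],-1],
  ],
)

```text
time: 12.12
tcp_pos: [0.5071, 0.0069, 0.136]
orientation: [[-0.196, 0.939, 0.284], [0.979, 0.174, 0.102], [0.046, 0.298, -0.953]]
wrist_force: [-0.1, -0.3, -3.0]
grip_width: 0.0175
grasp_force: 50.0
```

Request:
jog_arm(
  deltas=[
    [[-0.19,-0.03,-0.01],[0.009,-0.003,0.009],-1],
    [[-0.39,-0.06,-0.03],[0.019,-0.006,0.019],-1],
    [[-0.58,-0.1,-0.04],[0.028,-0.009,0.028],-1],
    [[-0.78,-0.13,-0.06],[0.038,-0.012,0.038],-1],
    [[-0.97,-0.16,-0.07],[0.047,-0.015,0.047],-1],
  ],
)

```text
time: 12.75
tcp_pos: [0.5096, -0.0924, 0.1339]
orientation: [[-0.093, 0.977, 0.194], [0.995, 0.084, 0.057], [0.04, 0.199, -0.979]]
wrist_force: [0.4, 0.4, -2.6]
grip_width: 0.0176
grasp_force: 50.0
```

Request:
jog_arm(
  deltas=[
    [[-0.2,-0.01,-0.01],[0.009,-0.003,0.009],-1],
    [[-0.39,-0.02,-0.01],[0.019,-0.006,0.018],-1],
    [[-0.59,-0.04,-0.02],[0.028,-0.008,0.028],-1],
    [[-0.78,-0.05,-0.02],[0.038,-0.011,0.037],-1],
    [[-0.98,-0.06,-0.03],[0.047,-0.014,0.046],-1],
  ],
)

```text
time: 13.38
tcp_pos: [0.5125, -0.1904, 0.1315]
orientation: [[0.006, 0.995, 0.098], [1.0, -0.008, 0.025], [0.025, 0.098, -0.995]]
wrist_force: [-0.1, 0.8, -1.9]
grip_width: 0.0179
grasp_force: 50.0
```

Request:
jog_arm(
  deltas=[
    [[-0.25,0.01,0],[0.012,-0.004,0.012],-1],
    [[-0.5,0.02,0],[0.024,-0.008,0.023],-1],
    [[-0.75,0.02,0],[0.036,-0.011,0.035],-1],
    [[-0.98,0.03,0],[0.048,-0.015,0.046],-1],
    [[-0.98,0.03,0],[0.048,-0.015,0.046],-1],
  ],
)

```text
time: 14.0
tcp_pos: [0.515, -0.2887, 0.129]
orientation: [[0.104, 0.995, -0.004], [0.995, -0.104, -0.001], [-0.001, -0.003, -1.0]]
wrist_force: [0.9, 0.6, -2.3]
grip_width: 0.018
grasp_force: 50.0
```

```bash
cat > ov.py <<'E'
from plan import *
import sys
def overlay(fn,dy=0.,h=.0212,tr=True):
    s=status.sense(); R=s["orientation"]; p=s["tcp_pos"]; Q=np.c_[R[:,1],R[:,0],-R[:,2]]  # pattern x=tool y, y=tool x
    o=p-Q[:,2]*h+Q[:,1]*dy; print(s["time"],p.round(4),"f",s["wrist_force"].round(1)); outs=[]
    for c in("side","top"):
        im=read_camera(c); u,v=proj(c,o)[0].astype(int); w,hg,k=40,45,5
        if tr: v+=8*(c=="side")
        cr=cv2.resize(im[v-hg:v+hg,u-w:u+w],None,fx=k,fy=k,interpolation=cv2.INTER_CUBIC)
        def dr(P,col): cv2.polylines(cr,[np.int32((proj(c,P)-[u-w,v-hg]+.5)*k)],True,col,1)
        dr(box(.1,.15,0,.008)[[1,3,7,5]]@Q.T+o,(0,255,0)); dr(box(.1,.15,0,.008)[[0,2,6,4]]@Q.T+o,(0,255,0)); dr(box(.018,.11,.008,.056)[[1,3,7,5]]@Q.T+o,(255,0,255))
        dr(tray(XT)[[1,3,7,5]],(255,255,0)); outs.append(cr)
    cv2.imwrite(fn,cv2.hconcat(outs))
E
python3 -c "
from ov import *
overlay('pics/ov1.png')"
```

```text
14.0 [ 0.515  -0.2887  0.129 ] f [ 0.9  0.6 -2.3]
```

View pics/ov1.png

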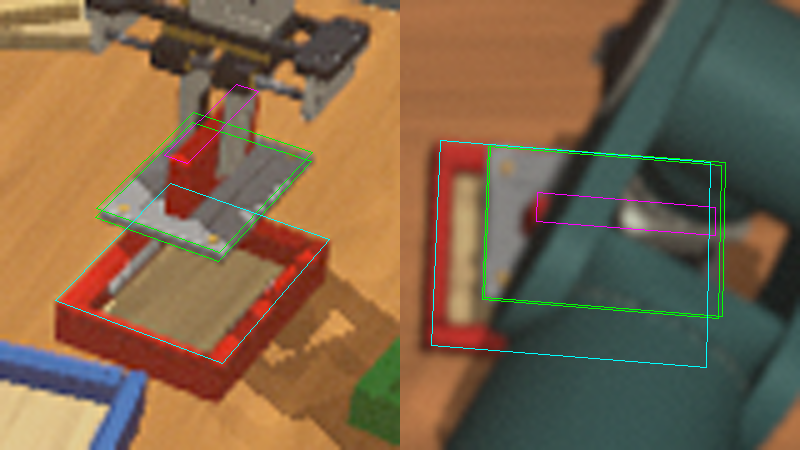

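```bash
python3 - <<'E'
from plan import *
p,R=plan(np.r_[XT[:2],.070],downR(XT[2]),3)
E
```

```text
([0.004, 0.004, 0.592], [-0.0012, 0.0003, -0.0003])
t 14.1 end err mm [ 0.03  0.01 -0.03] deg 0.01
```

Request:
jog_arm(
  deltas=[
    [[0,0,0.15],[-0.001,0,0],-1],
    [[0,0,0.3],[-0.001,0,0],-1],
    [[0,0,0.45],[-0.001,0,0],-1],
    [[0,0,0.59],[-0.001,0,0],-1],
    [[0,0,0.59],[-0.001,0,0],-1],
  ],
)

```text
time: 14.72
tcp_pos: [0.5143, -0.2868, 0.0689]
orientation: [[0.102, 0.995, -0.002], [0.995, -0.102, -0.0], [-0.0, -0.002, -1.0]]
wrist_force: [0.2, 0.4, -2.6]
grip_width: 0.018
grasp_force: 50.0
```

```bash
python3 -c "
from ov import *
overlay('pics/ov2.png',-.0005)"
```

```text
14.725 [ 0.5143 -0.2868  0.0689] f [ 0.2  0.4 -2.6]
```

View pics/ov2.png

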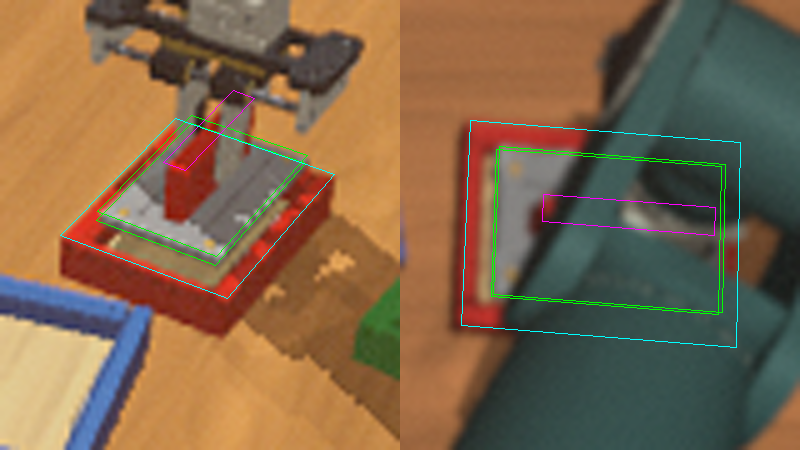

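Plate and tray overlays line up to about 1 px in both views, with the plate over the pocket. I lower it gently.

Request:
jog_arm(
  deltas=[
    [[0,0.01,0.03],[0,0,0],-1],
    [[0,0.01,0.06],[0,0,0],-1],
    [[0,0.01,0.09],[0,0,0],-1],
    [[0,0.01,0.12],[0,0,0],-1],
    [[0,0.01,0.14],[0,0,0],-1],
  ],
)

```text
time: 15.45
tcp_pos: [0.5158, -0.2873, 0.0562]
orientation: [[0.102, 0.995, -0.0], [0.995, -0.102, -0.001], [-0.001, -0.0, -1.0]]
wrist_force: [-0.3, 0.3, -2.9]
grip_width: 0.0179
grasp_force: 50.0
```

Request:
jog_arm(
  deltas=[
    [[0,0,0.01],[0,0,0],-1],
    [[0,0,0.02],[0,0,0],-1],
    [[0,0,0.03],[0,0,0],-1],
    [[0,0,0.04],[0,0,0],-1],
    [[0,0,0.04],[0,0,0],-1],
  ],
)

```text
time: 16.08
tcp_pos: [0.5158, -0.2873, 0.0524]
orientation: [[0.102, 0.995, -0.0], [0.995, -0.102, -0.001], [-0.001, -0.0, -1.0]]
wrist_force: [-0.5, 0.4, -2.6]
grip_width: 0.0176
grasp_force: 50.0
```

Request:
jog_arm(
  deltas=[
    [[0,0,0.01],[0,0,0],-1],
    [[0,0,0.02],[0,0,0],-1],
    [[0,0,0.02],[0,0,0],-1],
    [[0,0,0.03],[0,0,0],-1],
    [[0,0,0.03],[0,0,0],-1],
  ],
)

```text
time: 16.7
tcp_pos: [0.5164, -0.2871, 0.0506]
orientation: [[0.102, 0.995, 0.001], [0.995, -0.102, -0.001], [-0.001, 0.001, -1.0]]
wrist_force: [-2.0, 6.9, 8.7]
grip_width: 0.0176
grasp_force: 50.0
```

Request:
jog_arm(
  deltas=[
    [[0,0,0.005],[0,0,0],-1],
    [[0,0,0.01],[0,0,0],-1],
    [[0,0,0.015],[0,0,0],-1],
    [[0,0,0.02],[0,0,0],-1],
    [[0,0,0.02],[0,0,0],-1],
  ],
)

```text
time: 17.32
tcp_pos: [0.5164, -0.2868, 0.0494]
orientation: [[0.102, 0.995, 0.001], [0.995, -0.102, -0.001], [-0.001, 0.001, -1.0]]
wrist_force: [-6.4, 12.2, 19.1]
grip_width: 0.0175
grasp_force: 50.0
```

Request:
jog_arm(
  deltas=[
    [[0,0,-0.01],[0,0,0],-1],
    [[0.005,-0.005,-0.015],[0,0,0],-1],
    [[0.01,-0.01,-0.015],[0,0,0],-1],
    [[0.015,-0.01,-0.015],[0,0,0],-1],
    [[0.02,-0.01,-0.015],[0,0,0],-1],
  ],
)

```text
time: 17.95
tcp_pos: [0.5155, -0.2857, 0.0494]
orientation: [[0.102, 0.995, 0.001], [0.995, -0.102, -0.002], [-0.002, 0.001, -1.0]]
wrist_force: [6.4, -3.1, 3.6]
grip_width: 0.0182
grasp_force: 50.0
```

```bash
python3 -c "
from plan import *
s=status.sense(); R=s['orientation']; print((s['tcp_pos']*1e3).round(2),'tool F',(R.T@s['wrist_force']).round(1),'tool M',(R.T@s['ft_torque']).round(2))"
```

```text
[ 515.51 -285.71   49.4 ] tool F [-2.4  6.7 -3.5] tool M [-0.95 -0.26  0.03]
```

Request:
jog_arm(
  deltas=[
    [[-0.003,0.003,0],[0,0,0],-1],
    [[-0.005,0.006,0],[0,0,0],-1],
    [[-0.005,0.006,0],[0,0,0],-1],
    [[-0.005,0.006,0],[0,0,0],-1],
    [[-0.005,0.006,0],[0,0,0],-1],
  ],
)

```text
time: 18.58
tcp_pos: [0.5157, -0.2859, 0.0491]
orientation: [[0.102, 0.995, 0.0], [0.995, -0.102, -0.001], [-0.001, 0.0, -1.0]]
wrist_force: [4.5, -0.1, 4.3]
grip_width: 0.0178
grasp_force: 50.0
```

```bash
python3 -c "
from plan import *
s=status.sense(); R=s['orientation']; print((s['tcp_pos']*1e3).round(2),'tool F',(R.T@s['wrist_force']).round(1),'tool M',(R.T@s['ft_torque']).round(2))"
```

```text
[ 515.71 -285.86   49.11] tool F [ 0.4  4.4 -4.3] tool M [-0.79  0.26  0.08]
```

Request:
jog_arm(
  deltas=[
    [[0,0.003,0],[0,0,0],-1],
    [[0,0.006,0],[0,0,0],-1],
    [[0,0.006,0.005],[0,0,0],-1],
    [[0,0.006,0.01],[0,0,0],-1],
    [[0,0.006,0.01],[0,0,0],-1],
  ],
)

```text
time: 19.2
tcp_pos: [0.5161, -0.286, 0.0487]
orientation: [[0.102, 0.995, -0.0], [0.995, -0.102, -0.002], [-0.002, -0.0, -1.0]]
wrist_force: [-0.5, 0.9, 12.3]
grip_width: 0.0176
grasp_force: 50.0
```

```bash
python3 -c "
from plan import *
s=status.sense(); R=s['orientation']; print((s['tcp_pos']*1e3).round(2),'tool F',(R.T@s['wrist_force']).round(1),'tool M',(R.T@s['ft_torque']).round(2))"
```

```text
[ 516.13 -286.02   48.7 ] tool F [  0.8  -0.5 -12.3] tool M [-0.    0.5   0.01]
```

Side forces are now balanced and the plate rests on both rollers, so I press.

Request:
jog_arm(
  deltas=[
    [[0,0,0.005],[0,0,0],-1],
    [[0,0,0.01],[0,0,0],-1],
    [[0,0,0.015],[0,0,0],-1],
    [[0,0,0.02],[0,0,0],-1],
    [[0,0,0.02],[0,0,0],-1],
  ],
)

```text
time: 19.82
tcp_pos: [0.5161, -0.2861, 0.0465]
orientation: [[0.102, 0.995, -0.0], [0.995, -0.102, -0.002], [-0.002, -0.0, -1.0]]
wrist_force: [1.0, -0.3, 8.6]
grip_width: 0.0179
grasp_force: 50.0
```

Request:
jog_arm(
  deltas=[
    [[0,0,0.005],[0,0,0],-1],
    [[0,0,0.01],[0,0,0],-1],
    [[0,0,0.015],[0,0,0],-1],
    [[0,0,0.02],[0,0,0],-1],
    [[0,0,0.02],[0,0,0],-1],
  ],
)

```text
time: 20.45
tcp_pos: [0.5158, -0.286, 0.0437]
orientation: [[0.102, 0.995, -0.001], [0.995, -0.102, -0.001], [-0.001, -0.001, -1.0]]
wrist_force: [0.1, -1.9, 2.6]
grip_width: 0.0175
grasp_force: 50.0
```

```bash
python3 -c "
from plan import *
s=status.sense(); R=s['orientation']; print((s['tcp_pos']*1e3).round(2),'tool F',(R.T@s['wrist_force']).round(1),'tool M',(R.T@s['ft_torque']).round(2))"
```

```text
[ 515.84 -285.99   43.7 ] tool F [-1.9  0.3 -2.6] tool M [-0.14 -0.34  0.14]
```

Request:
jog_arm(
  deltas=[
    [[0,0,0.01],[0,0,0],-1],
    [[0,0,0.02],[0,0,0],-1],
    [[0,0,0.03],[0,0,0],-1],
    [[0,0,0.04],[0,0,0],-1],
    [[0,0,0.05],[0,0,0],-1],
  ],
)

```text
time: 21.08
tcp_pos: [0.5161, -0.2858, 0.0388]
orientation: [[0.102, 0.995, -0.0], [0.995, -0.102, -0.001], [-0.001, -0.0, -1.0]]
wrist_force: [-0.4, -0.5, 2.3]
grip_width: 0.0178
grasp_force: 50.0
```

Request:
jog_arm(
  deltas=[
    [[0,0,0.01],[0,0,0],-1],
    [[0,0,0.02],[0,0,0],-1],
    [[0,0,0.03],[0,0,0],-1],
    [[0,0,0.04],[0,0,0],-1],
    [[0,0,0.04],[0,0,0],-1],
  ],
)

```text
time: 21.7
tcp_pos: [0.5159, -0.2858, 0.0345]
orientation: [[0.102, 0.995, -0.001], [0.995, -0.102, -0.001], [-0.001, -0.001, -1.0]]
wrist_force: [0.2, -0.7, -2.9]
grip_width: 0.0172
grasp_force: 50.0
```

```bash
python3 -c "
from plan import *
s=status.sense(); R=s['orientation']; print((s['tcp_pos']*1e3).round(2),'tool F',(R.T@s['wrist_force']).round(1),'tool M',(R.T@s['ft_torque']).round(2))"
```

```text
[ 515.92 -285.85   34.47] tool F [-0.7  0.3  2.9] tool M [-0.14 -0.22  0.05]
```

Request:
jog_arm(
  deltas=[
    [[0,0,0.005],[0,0,0],-1],
    [[0,0,0.01],[0,0,0],-1],
    [[0,0,0.015],[0,0,0],-1],
    [[0,0,0.02],[0,0,0],-1],
    [[0,0,0.02],[0,0,0],-1],
  ],
)

```text
time: 22.32
tcp_pos: [0.5161, -0.2859, 0.033]
orientation: [[0.102, 0.995, -0.0], [0.995, -0.102, -0.001], [-0.001, -0.0, -1.0]]
wrist_force: [-2.3, -1.3, -1.3]
grip_width: 0.0174
grasp_force: 50.0
```

Request:
jog_arm(
  deltas=[
    [[0,0,0.005],[0,0,0],-1],
    [[0,0,0.01],[0,0,0],-1],
    [[0,0,0.015],[0,0,0],-1],
    [[0,0,0.015],[0,0,0],-1],
    [[0,0,0.015],[0,0,0],-1],
  ],
)

```text
time: 22.95
tcp_pos: [0.5162, -0.2864, 0.032]
orientation: [[0.102, 0.995, 0.0], [0.995, -0.102, -0.002], [-0.002, 0.0, -1.0]]
wrist_force: [-3.5, -4.5, 3.7]
grip_width: 0.0177
grasp_force: 50.0
```

```bash
python3 -c "
from plan import *
s=status.sense(); R=s['orientation']; print((s['tcp_pos']*1e3).round(2),'tool F',(R.T@s['wrist_force']).round(1),'tool M',(R.T@s['ft_torque']).round(2))"
```

```text
[ 516.25 -286.42   31.98] tool F [-4.8 -3.  -3.7] tool M [ 0.55 -0.04  0.01]
```

Request:
jog_arm(
  deltas=[
    [[0,0,0.005],[0,0,0],-1],
    [[0,0,0.01],[0,0,0],-1],
    [[0,0,0.01],[0,0,0],-1],
    [[0,0,0.01],[0,0,0],-1],
    [[0,0,0.01],[0,0,0],-1],
  ],
)

```text
time: 23.58
tcp_pos: [0.5163, -0.2867, 0.0314]
orientation: [[0.102, 0.995, 0.0], [0.995, -0.102, -0.003], [-0.003, 0.001, -1.0]]
wrist_force: [-4.9, -5.2, 6.6]
grip_width: 0.0175
grasp_force: 50.0
```

```bash
python3 -c "
from plan import *
s=status.sense(); R=s['orientation']; print((s['tcp_pos']*1e3).round(2),'tool F',(R.T@s['wrist_force']).round(1),'tool M',(R.T@s['ft_torque']).round(2))"
```

```text
[ 516.34 -286.69   31.39] tool F [-5.7 -4.3 -6.6] tool M [ 0.83 -0.31 -0.04]
```

Request:
jog_arm(
  deltas=[
    [[-0.005,-0.005,0],[0,0,0],-1],
    [[-0.01,-0.008,0.005],[0,0,0],-1],
    [[-0.01,-0.008,0.01],[0,0,0],-1],
    [[-0.01,-0.008,0.015],[0,0,0],-1],
    [[-0.01,-0.008,0.015],[0,0,0],-1],
  ],
)

```text
time: 24.2
tcp_pos: [0.5164, -0.2867, 0.0314]
orientation: [[0.102, 0.995, 0.002], [0.995, -0.102, -0.002], [-0.001, 0.002, -1.0]]
wrist_force: [-5.6, 7.0, 22.9]
grip_width: 0.0176
grasp_force: 50.0
```

```bash
python3 -c "
from plan import *
s=status.sense(); R=s['orientation']; print((s['tcp_pos']*1e3).round(2),'tool F',(R.T@s['wrist_force']).round(1),'tool M',(R.T@s['ft_torque']).round(2))"
```

```text
[ 516.36 -286.74   31.37] tool F [  6.4  -6.2 -22.9] tool M [ 1.31  1.53 -0.01]
```

Floor reached: z is stuck at 31.4 mm under 23 N. I ease off and release.

Request:
jog_arm(
  deltas=[
    [[0.005,0.004,-0.015],[0,0,0],-1],
    [[0.005,0.004,-0.02],[0,0,0],-1],
    [[0.005,0.004,-0.02],[0,0,0],-0.4],
    [[0.005,0.004,-0.02],[0,0,0],-0.15],
    [[0.005,0.004,-0.02],[0,0,0],-0.15],
  ],
)

```text
time: 24.82
tcp_pos: [0.5156, -0.2862, 0.0307]
orientation: [[0.102, 0.995, -0.001], [0.995, -0.102, -0.001], [-0.001, -0.001, -1.0]]
wrist_force: [-0.1, -0.4, -0.1]
grip_width: 0.0388
grasp_force: 0.0
```

Request:
jog_arm(
  deltas=[
    [[0,0,0],[0,0,0],-0.15],
    [[0,0,-0.1],[0,0,0],-0.15],
    [[0,0,-0.3],[0,0,0],-0.15],
    [[0,0,-0.6],[0,0,0],-0.15],
    [[0,0,-1],[0,0,0],-0.15],
  ],
)

```text
time: 25.45
tcp_pos: [0.5155, -0.2861, 0.133]
orientation: [[0.102, 0.995, -0.0], [0.995, -0.102, -0.001], [-0.001, -0.0, -1.0]]
wrist_force: [-0.2, -0.2, 0.3]
grip_width: 0.0395
grasp_force: 0.0
```

Request:
jog_arm(
  deltas=[
    [[0.2,-0.2,-0.2],[0,0,0],-0.15],
    [[0.4,-0.4,-0.4],[0,0,0],-0.15],
    [[0.6,-0.6,-0.6],[0,0,0],-0.15],
    [[0.8,-0.8,-0.8],[0,0,0],-0.15],
    [[1,-1,-1],[0,0,0],-0.15],
  ],
)

```text
time: 26.08
tcp_pos: [0.4257, -0.1757, 0.2332]
orientation: [[0.102, 0.995, 0.001], [0.995, -0.102, -0.002], [-0.002, 0.001, -1.0]]
wrist_force: [0.8, -0.3, -0.2]
grip_width: 0.0392
grasp_force: 0.0
```

```bash
python3 - <<'E'
from plan import *
s=status.sense(); print(s["time"],s["tcp_pos"],s["wrist_force"])
im={c:read_camera(c) for c in("side","top")}; o=[]
for c in im:
    u,v=proj(c,np.r_[XT[:2],.04])[0].astype(int); w,h,k=36,40,5
    cr=cv2.resize(im[c][v-h:v+h,u-w:u+w],None,fx=k,fy=k,interpolation=cv2.INTER_CUBIC)
    Q=Ro.from_euler("z",XT[2]).as_matrix()
    for z0,col in((.01,(0,255,0)),(.028,(255,0,255))):
        P=box(.018,.11,.008,.056)[[1,3,7,5]]@Q.T+[.516,-.2865,z0]
        cv2.polylines(cr,[np.int32((proj(c,P)-[u-w,v-h]+.5)*k)],True,col,1)
    o.append(cr)
cv2.imwrite("pics/end.png",cv2.hconcat(o))
E
```

```text
26.075 [ 0.42571836 -0.17566428  0.23315412] [ 0.84575687 -0.25087968 -0.21421957]
```

View pics/end.png

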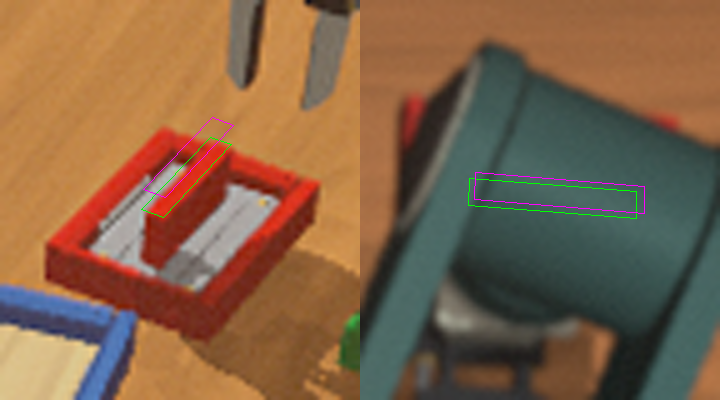

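The grip top matches the on-floor outline (green, side crop about (188,178)), the plate sits deep in the pocket and the gripper is clear. I hand it in.

```bash
python3 -c "
from station import arm;print(arm.hand_in())"
```

```text
the job is handed in; nothing more can be done
None
```

The red pattern was pressed past both spring catches to the red tray's floor and released, and the job is handed in at about 26 s. My last check was one side-camera view showing it flat in the pocket, and the hand-in gave no verdict.

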